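# Hook the tool shelf onto the slotted uprights and press it locked

### The arm

A 6-joint arm with a two-finger parallel gripper is mounted at the origin on the work surface; the furniture and walls round the work are solid. World frame = base frame: x ahead of the robot, y to its left, z up, the work surface at z = 0. Lengths are in m, angles in rad, forces in N, time in s.
With the tool pointing down it reaches from about 0.25 to 0.775 m from the base axis. Payload 4 kg.
Tool frame: the origin (TCP) lies midway between the tips of the shut fingers; the grasp point (between the pads) lies 19 mm behind it (robot.tcp_to_grasp is the distance from the TCP to the grasp point, in m); z points along the fingers, y is the line along which they close (so a half turn about z gives the same grasp; the last joint's range is limited). The gripper opens to 94 mm and grips with 3 to 60 N. Pads are 16 mm wide; open, the fingers measure 119 mm over their backs; the gripper's body (75 mm by 177 mm) begins 78 mm behind the grasp point.
Start: joints at [-1.394, 0.087, 1.371, -0, 1.684, -0.103], TCP at [0.152, -0.529, 0.18] pointing down, gripper open.
Joint ranges: [-3.1, 3.1], [-0.76, 2.03], [0.27, 2.55], [-1.08, 4.22], [0.17, 2.65], [-2.57, 2.57]. Speed limits (rad/s): [2.79, 2.79, 3.14, 3.14, 3.14, 3.14].

### API

Orientations are given as [roll, pitch, yaw] about the fixed x, y, z axes, in that order (R = Rz(yaw) Ry(pitch) Rx(roll)).
In Python, from bench import robot, viewer gives the robot as it stands. The module is installed in compiled form; this text tells all that it offers.
- The arm moves only by the shell command python3 -m handwheel 'ROWS' [OPENING]. ROWS is JSON, a list of rows, each a list of 6 numbers: the shift along the tool's x, y, z in units of 0.2 m (1.0 is 0.2 m), then the turn, a rotation vector about the tool's x, y, z in units of 30 degrees (1.0 is 30 degrees). In form: [[x, y, z, wx, wy, wz], ...]. A call has 1 to 10 rows; each row is the pose to reach, as a shift and turn from the pose commanded when the call began, along the tool's axes at that moment; what a row does not reach only later rows make up. A row lasts 1/12 s, in which the tool goes at most 41.7 mm and 7.16 degrees, less where a joint would pass 70% of its speed; a pose out of reach is approached as far as the arm can. A call with a number of a shift or a turn outside -1 to 1 is refused whole. A call with a gripper value outside its range is refused whole. OPENING is the gripper's target within -1 to 1 (shut at 1, half-way at 0, fully open at -1), set as the call begins (- or left out, the last holds). The fingers move at their own pace and stop on an object; the grip force is fixed at half the most. Time passes only in rows, so rows that repeat a pose let the fingers close. It gives the time, the measured TCP pose, the force, the opening and the grip force at its end, in the units of the state.
- robot.get_obs(): the state, without advancing time (a new reading comes with each control period).
- viewer.snapshot(name): name is "side" or "top" or "wrist"; returns the picture (384x512x3 uint8, red, green, blue); there is no depth.
- viewer.calibration(name): a dict with "fx", "fy", "cx", "cy" (pixels), "R" (3x3) and "t" (3): a world point X has camera coordinates R X + t. Camera axes: x right, y down, z forward; pixel columns grow to the right and rows downward; lengths in m; the calibration is good to about 2 mm. A picture is of the moment at which its call begins: read the wrist's pose just before it. calibration takes no time and is no camera call; for the wrist camera it gives the pose at the moment of the call.
- robot.close_job(): hands the job in; it is judged then, once.
The state is a dict: "time": time; "joint_positions": joint angles; "qvel": joint speeds; "joint_torque": joint torques, N m; "tool_pos": TCP position; "ee_rot": TCP orientation; "wrist_force": force on the tool from outside, world axes, zero at the start; "wrist_torque": the same for the moment, N m; "width": finger opening in m; "finger_force": force on a finger pad.
Only numpy, scipy, OpenCV 4.12 (cv2) and the standard library are available. Lean on these libraries where they do the work, as an engineer would, in place of code of your own. Each camera call takes 0.05 s, during which the arm holds its last target. There are 200 camera calls.

### The job

Hang the small steel tool shelf on the slotted rack: hook its two claws into the top pair of slots, then press it straight down by feel until the spring ball clicks in and the shelf is fully home, and let go of it. Press gently, because pushing with more than about 25 N bends the claws, and leave the other things on the bench undisturbed.

Things in the scene. Friction and masses are not known exactly. Their poses are not given: they have to be found in the camera images.
- tool_shelf: Hook-on tool shelf, dark steel with wooden grip, 0.24-0.43 kg, 99x100x105 mm, standing upright. Origin: under it, in the plane of its back face; +x out of the back (toward the rack when hung), y across, z up. Floor plate x -85..0, 5 thick; back plate 5 thick, 70 high. Claws at y +-36: 6 wide, arm at z 50-58 back to x 13.5, lip at its end (x 7-13.5) hanging down to z 32.
- grip (a point): Point in the tool shelf's wooden grip block (shelf frame x -35, y 0, z 92 mm; same axes). The block is 20 mm thick across (y), 44 mm long in x, reaches from the floor plate up to z 105 mm, and is free on both sides. Take it from above.
- claws (a point): Point on the tool shelf's back face, midway between the claws, at the underside of the claw arms (shelf frame x 0, y 0, z 50 mm; same axes). Hung, it lies at point seat, apart from the unreported height of the uprights and the play.
- tongue (a point): Middle of the groove in the shelf's tongue (shelf frame x 14, y 0, z 38 mm; same axes). The tongue stands 14 mm out of the back between the claws, 16 mm wide, z 30 to 56 mm; its lower 5 mm slope at 45 degrees up to an edge, above which lies the groove (z 35 to 46 mm) into which the rack's spring ball snaps.
- rack: Slotted rack, fixed: wooden foot 120x170x18 mm (x -30..90), two steel uprights 228 mm high, 26 mm wide, 72 mm apart (centres). Origin on the bench below the middle of the uprights' front face; +x backward, away from the robot; y across, z up. Front plates 5 mm thick, with three slots each, 9 mm wide; top slots z 157-217 mm nominal. A spring ball (radius 4) behind, midway, points forward at z 145.
- seat (a point): Fixed to the rack's foot: front face, midway, nominal height of the top slots' lower ends (rack x 0, y 0, z 157 mm; same axes). The uprights are clamped firmly by hand: slots and ball together really stand up to 14 mm higher or lower, unreported; feel for it. Claws enter freely with point claws 35 mm above this point; play when hung: 2 mm to and fro, 1.5 mm to each side.
- lock (a joint): Travel of the spring ball (m): 0 free and forward, 0.003-0.006 pressed back by the edge of the tongue, about 0.002 snapped into the groove. Going down from the entry height, first little force, then passing the ball takes some 7-13 N extra over about 5 mm; the force drops at the snap, then rises steeply when the claws stand on the slot ends: fully home (21-49 mm below entry).
- glue_bottle: Bystander: squeeze bottle of glue, 64 mm across, 225 mm high, standing. Origin under its centre.
- block_plane: Bystander: block plane, 46 x 160 x 40 mm, long along its y. Origin under its centre.
- sanding_block: Bystander: cork sanding block, 65 x 112 x 35 mm. Origin under its centre.

How it is judged:
By the outcome, as a careful person would: the job done as asked, in the order asked, and still so for the second after the job is handed in, with the robot touching nothing.
It also fails if it takes over 61 s, if anything falls off the work surface, if the arm or the gripper's body presses on something with over 40 N, if the wrist force passes 120 N, or if a joint passes its speed limit or range.

## Working session

There is one attempt and no reset: what is moved stays moved. The work goes in short steps, Python scripts to look and compute and a shell command to move; the robot and the scene stay as the last step left them, time stands still between calls to the robot, and variables do not carry over. Pictures are saved under pics/ and viewed, at most 12 in all, crops included, and the job is handed in when it is done.

```bash
mkdir -p pics; python3 - <<'E'
from bench import robot, viewer
import cv2,numpy as np
for n in("side","top"):
    im=viewer.snapshot(n); cv2.imwrite(f"pics/{n}0.png",cv2.resize(im[:,:,::-1],(800,600),interpolation=cv2.INTER_CUBIC))
    c=viewer.calibration(n); print(n,{k:np.round(v,3).tolist() for k,v in c.items()})
o=robot.get_obs(); print(o)
E
```

```text
side {'fx': 413.467, 'fy': 413.467, 'cx': 262.153, 'cy': 182.347, 'R': [[0.803, 0.596, 0.012], [0.483, -0.639, -0.599], [-0.35, 0.487, -0.8]], 't': [-0.472, -0.209, 1.653]}
top {'fx': 459.565, 'fy': 459.565, 'cx': 253.238, 'cy': 194.677, 'R': [[-0.022, -1.0, 0.011], [-0.994, 0.021, -0.107], [0.107, -0.013, -0.994]], 't': [-0.012, 0.598, 1.492]}
{'time': 0.1, 'joint_positions': array([-1.39409365e+00,  8.78637885e-02,  1.37207661e+00, -5.41610778e-05,
        1.68357204e+00, -1.03090221e-01]), 'qvel': array([ 1.27359923e-03, -3.49231102e-03, -3.83847488e-03, -9.83920536e-04,
        1.38022709e-03,  7.22760453e-05]), 'joint_torque': array([ 1.82692365e-03, -3.41252768e+01, -3.03301120e+01,  7.20397267e-02,
        3.04467638e-02, -1.01123542e-04]), 'tool_pos': array([ 0.15177379, -0.52809371,  0.17874416]), 'ee_rot': array([-3.13967752e+00, -1.44018106e-04,  2.79786718e-01]), 'wrist_force': array([-0.44281317,  0.07673534,  0.7865557 ]), 'wrist_torque': array([ 0.03398482,  0.01448611, -0.00243611]), 'finger_force': 0.0, 'width': 0.09403283059548655}
```

View pics/side0.png

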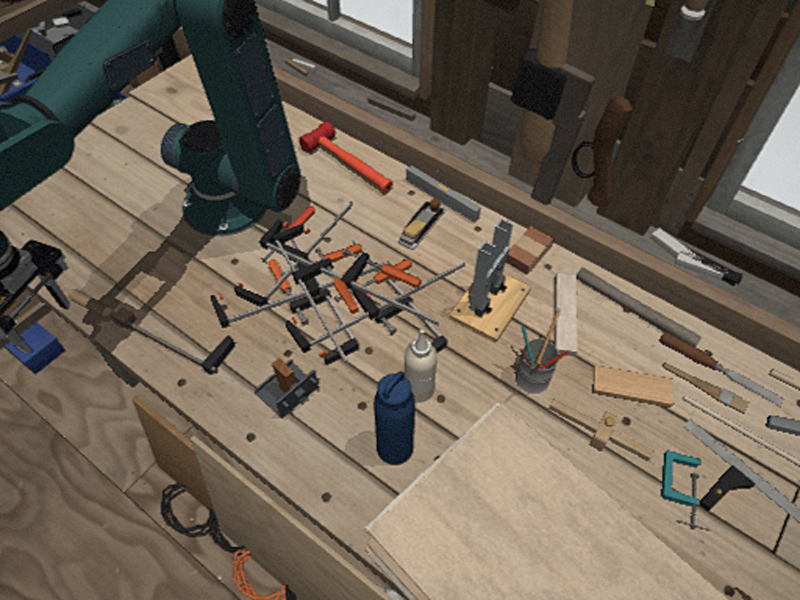

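View pics/top0.png

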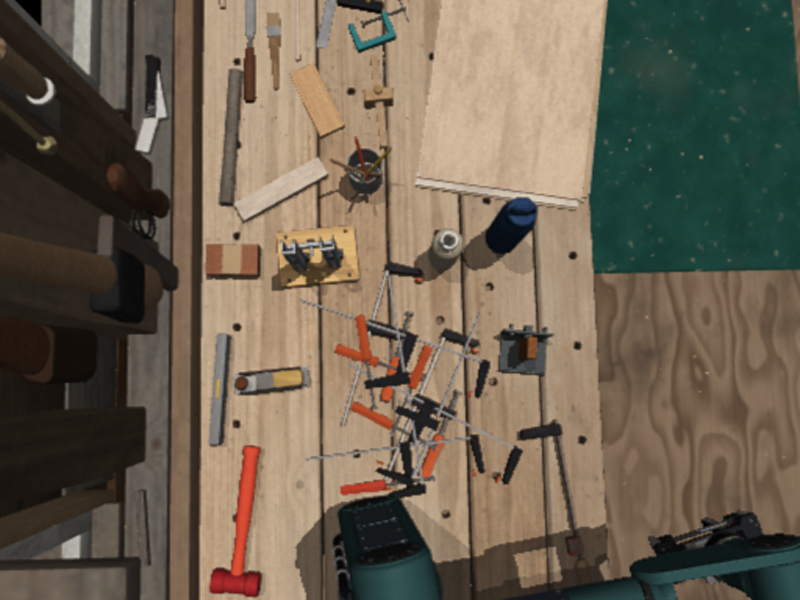

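The side view shows the shelf near (285,390) and the rack near (490,270). In the top view they are at (523,350) and (315,255). I'll enlarge both.

```bash
python3 - <<'E'
from bench import viewer
import cv2,numpy as np
t=viewer.snapshot("top")[:,:,::-1]; s=viewer.snapshot("side")[:,:,::-1]
def crop(im,u,v): # 64x48 px -> 400x300 (6.25x)
    return cv2.resize(im[v:v+48,u:u+64],(400,300),interpolation=cv2.INTER_CUBIC)
cv2.imwrite("pics/shelf.png",np.hstack([crop(t,304,200),crop(s,152,222)]))
def crop2(im,u,v,w,h,f): return cv2.resize(im[v:v+h,u:u+w],(w*f,h*f),interpolation=cv2.INTER_CUBIC)
cv2.imwrite("pics/rack.png",np.hstack([crop2(t,172,135,66,80,6),crop2(s,280,135,66,80,6)]))
E
```

```text
(no output)
```

View pics/shelf.png

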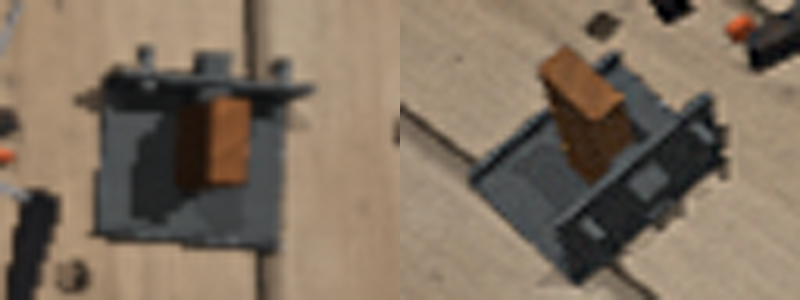

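View pics/rack.png

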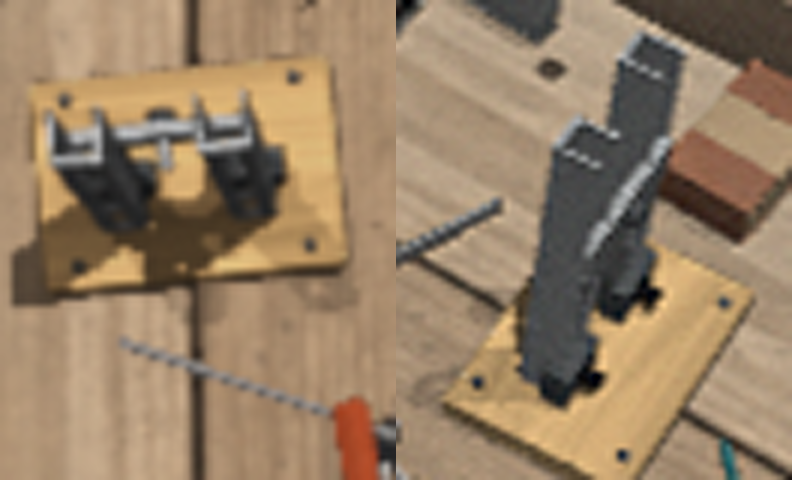

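```bash
cat > fit.py <<'E'
from bench import viewer
import numpy as np
from scipy.optimize import least_squares
C={n:viewer.calibration(n) for n in("top","side")}
def proj(n,P):
    c=C[n];q=np.array(c["R"])@P+np.array(c["t"]);return np.array([c["fx"]*q[0]/q[2]+c["cx"],c["fy"]*q[1]/q[2]+c["cy"]])
def world(p,P): 
    c,s=np.cos(p[2]),np.sin(p[2]);return np.array([p[0]+c*P[0]-s*P[1],p[1]+s*P[0]+c*P[1],P[2]])
def solve(obs,p0,hflag=False):
    def r(p):
        o=[]
        for n,P,uv in obs:
            P=np.array(P,float)/1000
            if hflag and P[2]>.1:P[2]+=p[3]
            o.append(proj(n,world(p,P))-uv)
        return np.ravel(o)
    s=least_squares(r,p0,loss="soft_l1");print(np.round(s.x,4),np.degrees(s.x[2]).round(2));print(np.round(r(s.x).reshape(-1,2),1).tolist());return s.x
def px(u,v,f,o): return np.array([(u+.5)/f-.5+o[0],(v+.5)/f-.5+o[1]])
E
python3 - <<'E'
from fit import *
T=lambda u,v:px(u,v,6.25,(304,200)); S=lambda u,v:px(u-400,v,6.25,(152,222))
obs=[("top",(-57,10,105),T(211,185)),("top",(-57,-10,105),T(248,185)),("top",(-13,10,105),T(212,97)),("top",(-13,-10,105),T(250,97)),
("top",(-85,50,5),T(96,235)),("top",(-85,-50,5),T(277,248)),
("side",(-57,10,105),S(567,47)) ,("side",(-13,10,105),S(624,100)),("side",(-13,-10,105),S(600,118)),("side",(-57,-10,105),S(542,70))]
solve(obs,[.45,-.2,0])
T=lambda u,v:px(u,v,6,(172,135)); S=lambda u,v:px(u-396,v,6,(280,135))
obs=[("top",(90,85,18),T(30,87)),("top",(90,-85,18),T(330,60)),("top",(-30,-85,18),T(347,262)),("top",(-30,85,18),T(48,290)),
("side",(-30,-85,18),S(445,402)),("side",(90,85,18),S(755,297)),
("top",(0,49,228),T(53,163)),("top",(0,23,228),T(103,161)),("top",(0,-23,228),T(204,150)),("top",(0,-49,228),T(252,147))]
solve(obs,[.6,.1,0,0],True)
E
```

```text
[ 0.5336 -0.2989 -0.0891] -5.11
[[-0.5, -0.7], [-0.1, -0.2], [0.0, -0.5], [0.3, -0.1], [-0.1, -0.1], [0.7, -0.1], [-0.2, -1.0], [0.5, -1.0], [-0.7, 0.5], [-1.1, -0.4]]
[0.6799 0.1388 0.0753 0.002 ] 4.32
[[0.1, -1.0], [0.2, -1.2], [0.6, 0.1], [-0.1, 0.2], [-0.9, -0.8], [0.2, -1.3], [-0.2, 0.3], [0.4, -0.2], [-0.6, 0.2], [0.3, -0.2]]
```

```bash
cat > to.py <<'E'
# usage: to.py x y z yaw  -> shift/turn in handwheel units from measured pose
import sys,numpy as np
from bench import robot
from scipy.spatial.transform import Rotation as R
o=robot.get_obs();x,y,z,w=map(float,sys.argv[1:5])
A=R.from_euler("xyz",o["ee_rot"]);B=R.from_euler("xyz",[np.pi,0,w])
d=A.inv().apply(np.array([x,y,z])-o["tool_pos"])
print("t",o["time"],"shift",np.round(d/.2,3),"turn",np.round((A.inv()*B).as_rotvec(degrees=True)/30,3))
print("pos",np.round(o["tool_pos"],4),"rot",np.round(o["ee_rot"],4),"F",np.round(o["wrist_force"],2),"width",round(float(o["width"]),4),"q",np.round(o["joint_positions"],2))
E
python3 to.py 0.4985 -0.2957 0.18 -0.0891; cat fit.py >/dev/null
```

```text
t 0.2 shift [ 1.987 -0.639 -0.004] turn [-0.003  0.     0.705]
pos [ 0.1518 -0.5283  0.1791] rot [-3.1402e+00 -1.0000e-04  2.7980e-01] F [-0.31 -0.02 -0.4 ] width 0.094 q [-1.39  0.09  1.37  0.    1.68 -0.1 ]
```

```bash
python3 -m handwheel '[[0.2,-0.06,0,0,0,0.14],[0.4,-0.13,0,0,0,0.28],[0.6,-0.19,0,0,0,0.42],[0.8,-0.26,0,0,0,0.56],[1,-0.32,0,0,0,0.7],[1,-0.32,0,0,0,0.7],[1,-0.32,0,0,0,0.7]]' -1; python3 to.py 0.4985 -0.2957 0.17 -0.0891
```

```text
time: 0.78
tool_pos: [0.3281, -0.4104, 0.1796]
ee_rot: [-3.141, 0.0, -0.081]
wrist_force: [-0.3, 0.8, 0.4]
width: 0.0938
finger_force: 0.0
t 0.7833 shift [ 0.803 -0.641  0.048] turn [-0.     0.001  0.015]
pos [ 0.3281 -0.4104  0.1796] rot [-3.1415e+00  3.0000e-04 -8.1500e-02] F [-0.34  0.8   0.39] width 0.0938 q [-1.    0.03  1.43 -0.    1.68  0.65]
```

```bash
python3 -m handwheel '[[0.16,-0.13,0,0,0,0],[0.32,-0.26,0,0,0,0],[0.48,-0.38,0,0,0,0],[0.64,-0.51,0,0,0,0],[0.8,-0.64,0,0,0,0.015],[0.8,-0.64,0,0,0,0.015],[0.8,-0.64,0,0,0,0.015],[0.8,-0.64,0,0,0,0.015]]'; python3 to.py 0.4985 -0.2957 0.073 -0.0891
python3 - <<'E'
from bench import viewer
import cv2
im=viewer.snapshot("wrist"); cv2.imwrite("pics/w1.png",im[:,:,::-1])
E
```

```text
time: 1.45
tool_pos: [0.4959, -0.2995, 0.1794]
ee_rot: [3.141, 0.001, -0.096]
wrist_force: [-0.4, -0.0, -0.0]
width: 0.0942
finger_force: 0.0
t 1.45 shift [ 0.012 -0.02   0.532] turn [ 0.001  0.003 -0.012]
pos [ 0.4959 -0.2995  0.1794] rot [ 3.141e+00  1.400e-03 -9.550e-02] F [-0.43 -0.05 -0.04] width 0.0942 q [-0.64  0.15  1.3  -0.    1.69  1.03]
```

View pics/w1.png

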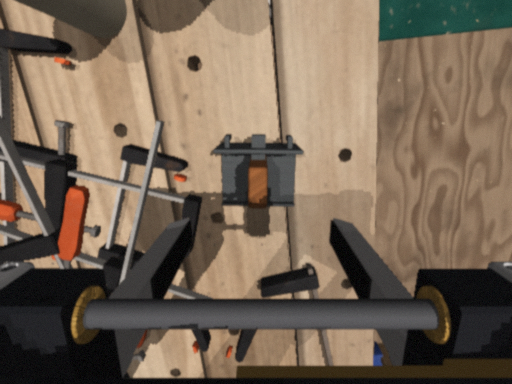

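The wrist view shows the shelf square to the tool: block top at about (250..268, 160..203) and back plate top at (213,151)–(302,151). I'll check that against the fit.

```bash
python3 - <<'E'
from bench import viewer
import numpy as np
c=viewer.calibration("wrist");R=np.array(c["R"]);t=np.array(c["t"]);o=-R.T@t
print(o)
def ray(u,v,z):
    d=R.T@np.array([(u-c["cx"])/c["fx"],(v-c["cy"])/c["fy"],1]);return np.round((o+d*(z-o[2])/d[2])[:2],4)
for u,v,z in[(250,160,.105),(268,160,.105),(249,204,.105),(268,204,.105),(213,152,.07),(302,152,.07),(222,205,.005),(295,205,.005)]:print(ray(u,v,z))
q=[.5336,-.2989,-.0891]
def pr(P):
    x=np.array([q[0]+np.cos(q[2])*P[0]-np.sin(q[2])*P[1],q[1]+np.sin(q[2])*P[0]+np.cos(q[2])*P[1],P[2]]);k=R@x+t
    return (c["fx"]*k[0]/k[2]+c["cx"]).round(1),(c["fy"]*k[1]/k[2]+c["cy"]).round(1)
for P in[(-.013,.01,.105),(-.013,-.01,.105),(-.057,.01,.105),(-.057,-.01,.105),(-.005,.05,.07),(-.005,-.05,.07)]:print(pr(P))
E
```

```text
[ 0.57517938 -0.30824894  0.38449393]
[ 0.5278 -0.2936]
[ 0.526  -0.3113]
[ 0.4822 -0.2877]
[ 0.4803 -0.3072]
[ 0.5346 -0.252 ]
[ 0.5251 -0.3499]
[ 0.4511 -0.2424]
[ 0.4412 -0.3445]
(np.float64(244.9), np.float64(166.7))
(np.float64(264.9), np.float64(166.6))
(np.float64(245.8), np.float64(208.4))
(np.float64(265.1), np.float64(208.3))
(np.float64(210.2), np.float64(153.7))
(np.float64(300.6), np.float64(153.0))
```

```bash
python3 -m handwheel '[[0.03,0,0.1,0,0,0],[0.03,0,0.25,0,0,0],[0.03,0,0.4,0,0,0],[0.03,0,0.5,0,0,0],[0.03,0,0.53,0,0,0],[0.03,0,0.53,0,0,0],[0.03,0,0.53,0,0,0]]'; python3 -m handwheel '[[0,0,0,0,0,0],[0,0,0,0,0,0],[0,0,0,0,0,0],[0,0,0,0,0,0],[0,0,0,0,0,0],[0,0,0,0,0,0],[0,0,0,0,0,0],[0,0,0,0,0,0]]' 1
```

```text
time: 2.08
tool_pos: [0.5025, -0.3002, 0.0749]
ee_rot: [3.141, -0.001, -0.096]
wrist_force: [0.3, -0.5, 0.8]
width: 0.0942
finger_force: 0.0
time: 2.75
tool_pos: [0.5029, -0.2987, 0.0737]
ee_rot: [3.142, 0.0, -0.094]
wrist_force: [0.4, -0.2, -1.2]
width: 0.0438
finger_force: 0.0
```

```bash
python3 -m handwheel '[[0,0,0,0,0,0],[0,0,0,0,0,0],[0,0,0,0,0,0],[0,0,0,0,0,0],[0,0,0,0,0,0],[0,0,0,0,0,0],[0,0,0,0,0,0],[0,0,0,0,0,0]]'; python3 -m handwheel '[[0,0,-0.05,0,0,0],[0,0,-0.15,0,0,0],[0,0,-0.3,0,0,0],[0,0,-0.45,0,0,0],[0,0,-0.6,0,0,0],[0,0,-0.75,0,0,0],[0,0,-0.75,0,0,0],[0,0,-0.75,0,0,0]]'; python3 to.py 0.5 0.1 0.23 0.0753
```

```text
time: 3.42
tool_pos: [0.5029, -0.2985, 0.0738]
ee_rot: [-3.141, 0.0, -0.094]
wrist_force: [0.5, 1.5, 1.0]
width: 0.0196
finger_force: 30.0
time: 4.08
tool_pos: [0.5036, -0.2998, 0.226]
ee_rot: [3.138, -0.004, -0.095]
wrist_force: [0.2, 1.0, -3.3]
width: 0.019
finger_force: 30.0
t 4.0833 shift [-0.208 -1.988 -0.027] turn [ 0.007 -0.007 -0.325]
pos [ 0.5036 -0.2998  0.226 ] rot [ 3.1384 -0.0041 -0.095 ] F [ 0.17  0.96 -3.25] width 0.019 q [-0.63  0.16  1.2  -0.    1.78  1.03]
```

```bash
python3 -m handwheel '[[-0.01,-0.1,0,0,0,-0.03],[-0.03,-0.25,0,0,0,-0.07],[-0.05,-0.4,0,0,0,-0.12],[-0.07,-0.55,0,0,0,-0.16],[-0.08,-0.7,0,0,0,-0.2],[-0.09,-0.85,0,0,0,-0.25],[-0.1,-1,0,0,0,-0.32],[-0.1,-1,0,0,0,-0.32],[-0.1,-1,0,0,0,-0.32]]'; python3 to.py 0.53 0.13 0.22 0.0753
```

```text
time: 4.83
tool_pos: [0.5007, -0.0964, 0.221]
ee_rot: [-3.141, 0.004, 0.075]
wrist_force: [-0.6, -0.7, -3.1]
width: 0.0196
finger_force: 30.0
t 4.8333 shift [ 0.231 -1.118  0.005] turn [-0.002  0.008  0.   ]
pos [ 0.5007 -0.0964  0.221 ] rot [-3.1408  0.0044  0.0754] F [-0.6  -0.71 -3.13] width 0.0196 q [-0.3  -0.    1.38 -0.    1.77  1.19]
```

```bash
python3 -m handwheel '[[0,-0.15,0,0,0,0],[0.04,-0.3,0,0,0,0],[0.08,-0.45,0,0,0,0],[0.12,-0.6,0,0,0,0],[0.16,-0.75,0,0,0,0],[0.2,-0.9,0,0,0,0],[0.23,-1,0,0,0,0],[0.23,-1,0,0,0,0],[0.23,-1,0,0,0,0]]'; python3 to.py 0.590 0.1322 0.22 0.0753
```

```text
time: 5.58
tool_pos: [0.5329, 0.1044, 0.2215]
ee_rot: [3.14, 0.004, 0.073]
wrist_force: [0.2, -0.7, -3.5]
width: 0.0195
finger_force: 30.0
t 5.5833 shift [ 0.295 -0.118  0.006] turn [ 0.003  0.007 -0.004]
pos [0.5329 0.1044 0.2215] rot [3.1401 0.0037 0.0731] F [ 0.18 -0.65 -3.52] width 0.0195 q [ 0.09  0.07  1.31 -0.    1.77  1.59]
```

```bash
python3 -m handwheel '[[0.1,-0.06,0,0,0,0],[0.2,-0.12,0,0,0,0],[0.29,-0.12,0,0,0,0],[0.29,-0.12,0.0,0,0,0],[0.29,-0.12,0,0,0,0]]'; python3 - <<'E'
from bench import viewer,robot
import cv2,numpy as np
w=viewer.snapshot("wrist")[:,:,::-1]; t=viewer.snapshot("top")[:,:,::-1]
cv2.imwrite("pics/w2.png",w)
cv2.imwrite("pics/t2.png",cv2.resize(t[130:220,165:285],(800,600),interpolation=cv2.INTER_CUBIC))
E
python3 to.py .59 .1322 .22 .0753
```

```text
time: 6.0
tool_pos: [0.5892, 0.131, 0.222]
ee_rot: [3.14, 0.004, 0.07]
wrist_force: [-0.6, -0.2, -2.4]
width: 0.0195
finger_force: 30.0
t 6.1 shift [ 0.007 -0.003  0.016] turn [ 0.001  0.003 -0.008]
pos [0.5887 0.1316 0.2231] rot [3.1409e+00 1.8000e-03 7.0900e-02] F [ 0.44  1.24 -3.02] width 0.0195 q [ 0.13  0.21  1.15 -0.    1.79  1.63]
```

View pics/w2.png

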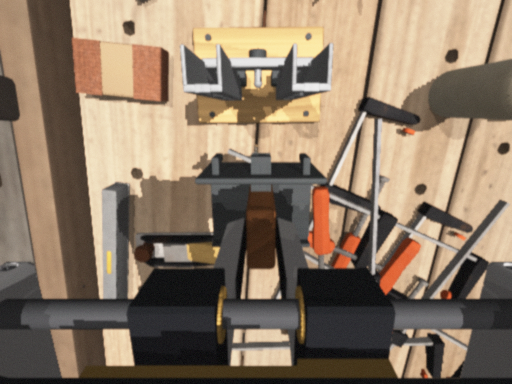

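View pics/t2.png

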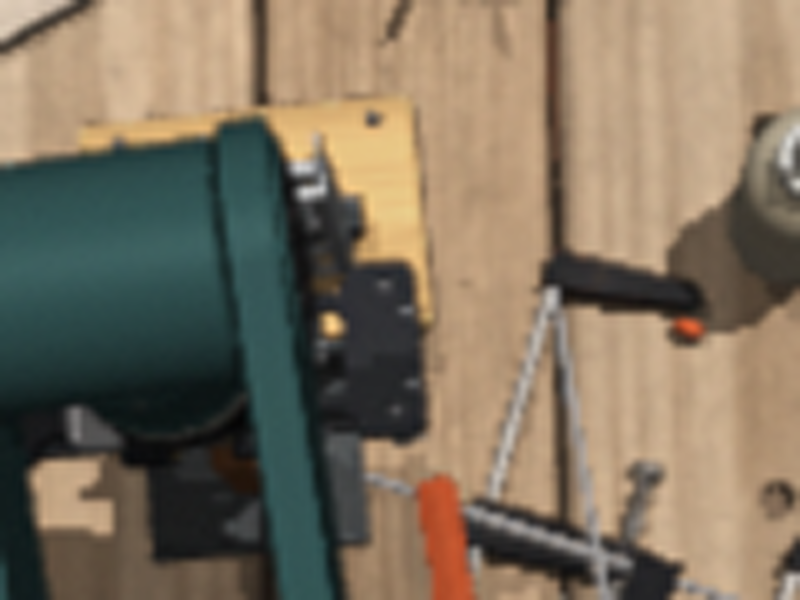

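The wrist view shows both parts: upright top front edges near row 90 at columns 187–330, and the shelf back plate at row 180, columns 197–327. I'll enlarge it. The top view is blocked by the arm.

```bash
python3 - <<'E'
import cv2
w=cv2.imread("pics/w2.png"); cv2.imwrite("pics/w2c.png",cv2.resize(w[35:195,170:350],(720,640),interpolation=cv2.INTER_CUBIC)[:600])
E
```

```text
(no output)
```

View pics/w2c.png

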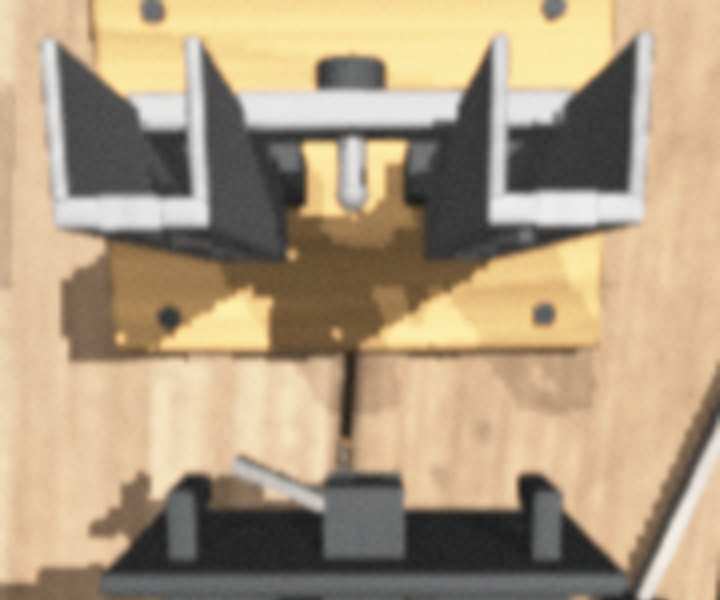

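```bash
python3 - <<'E'
import fit
from fit import *
C["wrist"]=viewer.calibration("wrist")
W=lambda u,v:px(u,v,4,(170,35))
rk=[(0,49,228),(0,23,228),(0,-23,228),(0,-49,228)]
uv=[W(57,228),W(208,227),W(490,222),W(643,221)]
o=[("wrist",P,q) for P,q in zip(rk,uv)]+[("wrist",(-30,85,18),W(112,349)),("wrist",(-30,-85,18),W(598,346))]
print("rack, wrist only");r=solve(o,[.68,.14,.075,0],True)
print("shelf");z=149.3
o=[("wrist",(0,50,z+70),W(104,573)),("wrist",(0,-50,z+70),W(628,573)),("wrist",(13.5,8,z+56),W(327,483)),("wrist",(13.5,-8,z+56),W(402,483)),
("wrist",(0,39,z+58),W(168,560)),("wrist",(0,-39,z+58),W(560,560))]
s=solve(o,[.62,.13,.075])
c,n=np.cos(r[2]),np.sin(r[2]);d=s[:2]-r[:2]
print("shelf in rack frame",np.round([c*d[0]+n*d[1],-n*d[0]+c*d[1]],4),np.degrees(s[2]-r[2]))
E
```

```text
rack, wrist only
[ 0.68    0.1394  0.0811 -0.001 ] 4.65
[[-0.4, -0.2], [0.8, -0.4], [-0.7, 0.1], [0.0, -0.1], [0.5, 1.1], [0.3, 0.5]]
shelf
[0.6189 0.1324 0.0706] 4.05
[[-1.3, -0.3], [0.7, -0.3], [-0.8, 1.4], [0.8, 1.4], [-0.1, -0.5], [0.3, -0.6]]
shelf in rack frame [-0.0614 -0.002 ] -0.6003720760800241
```

```bash
python3 -m handwheel '[[0.05,-0.01,0.03,0,0,-0.02],[0.1,-0.01,0.036,0,0,-0.02],[0.15,-0.011,0.036,0,0,-0.02],[0.19,-0.011,0.036,0,0,-0.02],[0.19,-0.011,0.036,0,0,-0.02],[0.19,-0.011,0.036,0,0,-0.02]]'; python3 to.py .6491 .1382 .2158 .0811;python3 - <<'E'
from bench import viewer
import cv2
w=viewer.snapshot("wrist")[:,:,::-1];cv2.imwrite("pics/w3.png",cv2.resize(w[60:200,170:350],(720,560),interpolation=cv2.INTER_CUBIC))
E
```

```text
time: 6.6
tool_pos: [0.627, 0.138, 0.2162]
ee_rot: [3.141, 0.001, 0.083]
wrist_force: [0.3, 0.2, -2.3]
width: 0.0195
finger_force: 30.0
t 6.6 shift [0.11  0.008 0.002] turn [0.    0.002 0.004]
pos [0.627  0.138  0.2162] rot [3.1414e+00 8.0000e-04 8.3300e-02] F [ 0.34  0.2  -2.27] width 0.0195 q [ 0.13  0.29  1.06 -0.    1.79  1.62]
```

View pics/w3.png

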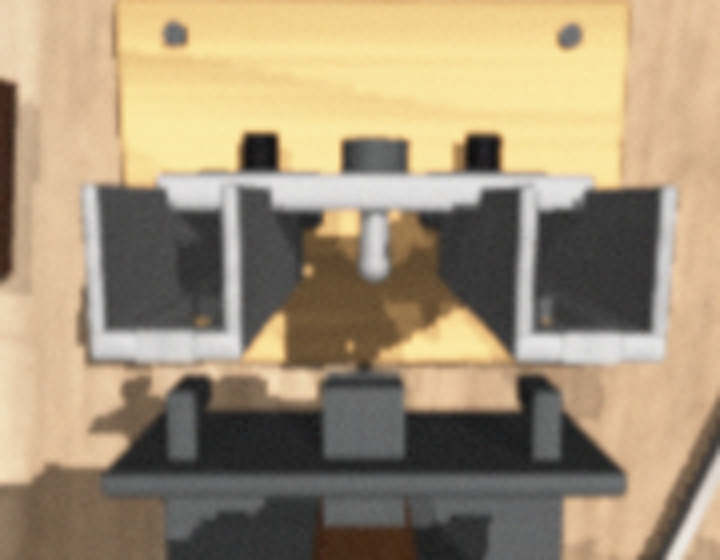

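The claws are just in front of the uprights. Upright front corners are at (92,360), (243,357), (513,357) and (663,356), and the shelf centre is near u=364. I'll recompute.

```bash
python3 - <<'E'
from fit import *
C["wrist"]=viewer.calibration("wrist")
W=lambda u,v:px(u,v,4,(170,60))
rk=[(0,49,228),(0,23,228),(0,-23,228),(0,-49,228)]
o=[("wrist",P,q) for P,q in zip(rk,[W(93,361),W(243,359),W(514,359),W(663,357)])]
r=solve(o,[.68,.14,.08])
z=216.2-73.8
o=[("wrist",(0,50,z+70),W(104,475)),("wrist",(0,-50,z+70),W(626,475)),("wrist",(13.5,8,z+56),W(325,383)),("wrist",(13.5,-8,z+56),W(404,383)),
("wrist",(0,39,z+58),W(168,460)),("wrist",(0,-39,z+58),W(560,460))]
s=solve(o,[.62,.13,.075])
c,n=np.cos(r[2]),np.sin(r[2]);d=s[:2]-r[:2]
print("shelf in rack frame",np.round([c*d[0]+n*d[1],-n*d[0]+c*d[1]],4),np.degrees(s[2]-r[2]))
E
```

```text
[0.6804 0.139  0.089 ] 5.1
[[-0.9, -0.1], [-0.1, 0.2], [0.0, -0.2], [1.1, 0.1]]
[0.6567 0.1393 0.0831] 4.76
[[-1.3, -0.6], [1.0, -0.5], [-0.3, 1.6], [0.3, 1.6], [-0.1, -0.3], [0.2, -0.3]]
shelf in rack frame [-0.0235  0.0025] -0.3378467050372919
```

```bash
python3 -m handwheel '[[0.01,0.01,0,0,0,0],[0.03,0.01,0,0,0,0],[0.05,0.01,0,0,0,0],[0.06,0.01,0,0,0,0],[0.07,0.01,0,0,0,0],[0.07,0.01,0,0,0,0]]'; python3 to.py .6494 .136 .2158 .082
```

```text
time: 7.15
tool_pos: [0.6415, 0.1373, 0.2163]
ee_rot: [3.142, 0.0, 0.083]
wrist_force: [-0.0, 1.0, -2.6]
width: 0.0194
finger_force: 30.0
t 7.15 shift [0.039 0.01  0.002] turn [0.    0.    0.003]
pos [0.6415 0.1373 0.2163] rot [3.1415e+00 1.0000e-04 8.3400e-02] F [-0.    0.99 -2.57] width 0.0194 q [ 0.12  0.33  1.02 -0.    1.8   1.61]
```

```bash
python3 -m handwheel '[[0.01,0,0,0,0,0],[0.02,0,0,0,0,0],[0.03,0,0,0,0,0],[0.04,0,0,0,0,0],[0.04,0,0,0,0,0]]'; python3 to.py .6494 .136 .2158 .082;python3 - <<'E'
from bench import viewer
import cv2
w=viewer.snapshot("wrist")[:,:,::-1];cv2.imwrite("pics/w4.png",cv2.resize(w[60:200,170:350],(720,560),interpolation=cv2.INTER_CUBIC))
E
```

```text
time: 7.57
tool_pos: [0.6495, 0.138, 0.2164]
ee_rot: [3.141, -0.0, 0.083]
wrist_force: [0.0, 0.8, -2.5]
width: 0.0195
finger_force: 30.0
t 7.5667 shift [-0.001  0.01   0.003] turn [ 0.    -0.     0.003]
pos [0.6495 0.138  0.2164] rot [ 3.1415e+00 -1.0000e-04  8.3400e-02] F [ 0.01  0.77 -2.55] width 0.0195 q [ 0.12  0.35  0.99 -0.    1.8   1.61]
```

View pics/w4.png

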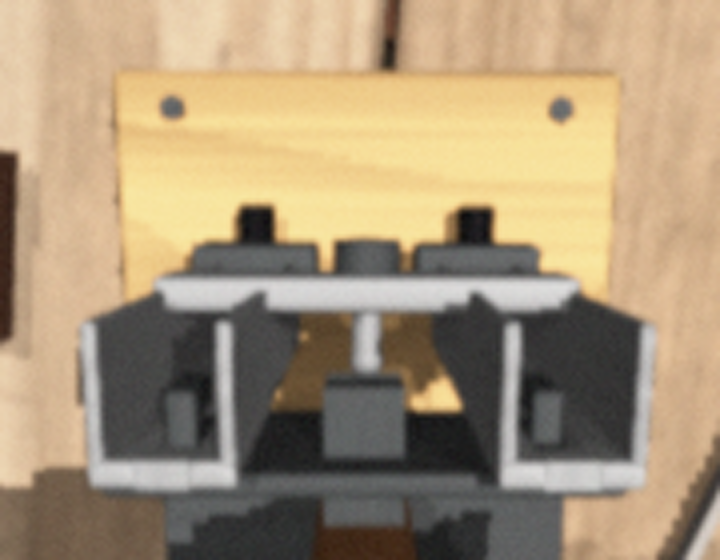

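Claws are inside the channels behind both slots, centred (claw centres at u≈182 and 545, uprights at 90–237 and 503–648), with no contact force. Next I press down by feel.

```bash
python3 -m handwheel '[[0,0,0.01,0,0,0],[0,0,0.02,0,0,0],[0,0,0.03,0,0,0],[0,0,0.04,0,0,0],[0,0,0.04,0,0,0]]'; python3 -m handwheel '[[0,0,0.005,0,0,0],[0,0,0.01,0,0,0],[0,0,0.015,0,0,0],[0,0,0.015,0,0,0]]';python3 to.py .6494 .136 .2158 .082
```

```text
time: 8.03
tool_pos: [0.6487, 0.138, 0.2077]
ee_rot: [3.141, 0.001, 0.083]
wrist_force: [-0.2, 0.5, -2.0]
width: 0.0196
finger_force: 30.0
time: 8.37
tool_pos: [0.649, 0.138, 0.2053]
ee_rot: [3.141, 0.0, 0.083]
wrist_force: [-0.2, 0.3, -2.8]
width: 0.0192
finger_force: 30.0
t 8.3667 shift [ 0.001  0.01  -0.052] turn [0.    0.001 0.003]
pos [0.649  0.138  0.2053] rot [3.1415e+00 4.0000e-04 8.3500e-02] F [-0.21  0.26 -2.84] width 0.0192 q [ 0.12  0.34  1.02 -0.    1.78  1.61]
```

```bash
python3 -m handwheel '[[0,0,0.005,0,0,0],[0,0,0.01,0,0,0],[0,0,0.01,0,0,0]]';python3 to.py .6494 .136 .2158 .082
```

```text
time: 8.62
tool_pos: [0.649, 0.138, 0.2033]
ee_rot: [3.141, 0.0, 0.083]
wrist_force: [-0.1, 0.3, -2.3]
width: 0.0194
finger_force: 30.0
t 8.6167 shift [ 0.001  0.01  -0.063] turn [0.    0.001 0.003]
pos [0.649  0.138  0.2033] rot [3.1415e+00 4.0000e-04 8.3400e-02] F [-0.08  0.27 -2.34] width 0.0194 q [ 0.12  0.34  1.02 -0.    1.78  1.61]
```

```bash
for i in 1; do python3 -m handwheel '[[0,0,0.005,0,0,0],[0,0,0.005,0,0,0]]' | grep -E 'pos|wrist_f'; python3 -m handwheel '[[0,0,0.005,0,0,0],[0,0,0.005,0,0,0]]'| grep -E 'pos|wrist_f'; python3 -m handwheel '[[0,0,0.005,0,0,0],[0,0,0.005,0,0,0]]'| grep -E 'pos|wrist_f'; done
```

```text
tool_pos: [0.649, 0.138, 0.2023]
wrist_force: [0.5, -0.5, -3.4]
tool_pos: [0.649, 0.138, 0.2013]
wrist_force: [-0.1, -0.1, -3.2]
tool_pos: [0.649, 0.138, 0.2003]
wrist_force: [-0.6, -0.3, -2.4]
```

```bash
python3 -m handwheel '[[0,0,0.005,0,0,0],[0,0,0.005,0,0,0]]' | grep -E 'pos|wrist_f'; python3 -m handwheel '[[0,0,0.005,0,0,0],[0,0,0.005,0,0,0]]'| grep -E 'pos|wrist_f'; python3 -m handwheel '[[0,0,0.005,0,0,0],[0,0,0.005,0,0,0]]'| grep -E 'pos|wrist_f'
```

```text
tool_pos: [0.649, 0.138, 0.1993]
wrist_force: [0.0, -0.9, -2.6]
tool_pos: [0.649, 0.138, 0.1983]
wrist_force: [0.4, -0.5, -3.7]
tool_pos: [0.649, 0.138, 0.1973]
wrist_force: [-0.1, 0.1, -2.1]
```

```bash
python3 -m handwheel '[[0,0,0.005,0,0,0],[0,0,0.005,0,0,0]]' | grep -E 'pos|wrist_f'; python3 -m handwheel '[[0,0,0.005,0,0,0],[0,0,0.005,0,0,0]]'| grep -E 'pos|wrist_f'; python3 -m handwheel '[[0,0,0.005,0,0,0],[0,0,0.005,0,0,0]]'| grep -E 'pos|wrist_f'
```

```text
tool_pos: [0.649, 0.138, 0.1963]
wrist_force: [0.1, 0.4, -2.4]
tool_pos: [0.649, 0.138, 0.1953]
wrist_force: [0.1, 0.0, -3.7]
tool_pos: [0.649, 0.138, 0.1943]
wrist_force: [1.1, 0.6, -2.5]
```

```bash
python3 -m handwheel '[[0,0,0.005,0,0,0],[0,0,0.005,0,0,0]]' | grep -E 'pos|wrist_f'; python3 -m handwheel '[[0,0,0.005,0,0,0],[0,0,0.005,0,0,0]]'| grep -E 'pos|wrist_f'; python3 -m handwheel '[[0,0,0.005,0,0,0],[0,0,0.005,0,0,0]]'| grep -E 'pos|wrist_f'
```

```text
tool_pos: [0.649, 0.138, 0.1933]
wrist_force: [-0.1, -0.3, -3.2]
tool_pos: [0.649, 0.138, 0.1923]
wrist_force: [0.2, -0.3, -2.9]
tool_pos: [0.649, 0.138, 0.1913]
wrist_force: [0.3, 0.2, -3.0]
```

```bash
python3 -m handwheel '[[0,0,0.005,0,0,0],[0,0,0.005,0,0,0]]' | grep -E 'pos|wrist_f'; python3 -m handwheel '[[0,0,0.005,0,0,0],[0,0,0.005,0,0,0]]'| grep -E 'pos|wrist_f'; python3 -m handwheel '[[0,0,0.005,0,0,0],[0,0,0.005,0,0,0]]'| grep -E 'pos|wrist_f'
```

```text
tool_pos: [0.649, 0.138, 0.1903]
wrist_force: [0.7, 0.7, -3.0]
tool_pos: [0.6489, 0.138, 0.1895]
wrist_force: [-0.5, -0.3, -2.4]
tool_pos: [0.6488, 0.138, 0.1891]
wrist_force: [-1.5, -0.4, -0.9]
```

Contact with the ball begins at about TCP z 0.1895.

```bash
python3 -m handwheel '[[0,0,0.005,0,0,0],[0,0,0.005,0,0,0]]' | grep -E 'pos|wrist_f'; python3 -m handwheel '[[0,0,0.005,0,0,0],[0,0,0.005,0,0,0]]'| grep -E 'pos|wrist_f|ee_rot'
```

```text
tool_pos: [0.6487, 0.138, 0.1887]
wrist_force: [-3.5, 0.5, 3.3]
tool_pos: [0.6487, 0.138, 0.1882]
ee_rot: [-3.142, -0.001, 0.084]
wrist_force: [-4.7, -0.8, 4.8]
```

```bash
python3 -m handwheel '[[0,0,0.005,0,0,0],[0,0,0.005,0,0,0]]' | grep -E 'pos|wrist_f'; python3 -m handwheel '[[0,0,0.005,0,0,0],[0,0,0.005,0,0,0]]'| grep -E 'pos|wrist_f|ee_rot'
```

```text
tool_pos: [0.6487, 0.138, 0.1875]
wrist_force: [-4.8, -0.7, 5.6]
tool_pos: [0.6486, 0.1381, 0.1869]
ee_rot: [-3.142, -0.001, 0.084]
wrist_force: [-5.2, -1.3, 7.1]
```

```bash
python3 -m handwheel '[[0,0,0.005,0,0,0],[0,0,0.005,0,0,0]]' | grep -E 'pos|wrist_f'
```

```text
tool_pos: [0.6486, 0.138, 0.1862]
wrist_force: [-6.1, -0.0, 8.3]
```

```bash
python3 -m handwheel '[[0,0,0.005,0,0,0],[0,0,0.005,0,0,0]]' | grep -E 'pos|wrist_f'
```

```text
tool_pos: [0.6486, 0.1382, 0.1836]
wrist_force: [-5.0, -0.4, 3.0]
```

```bash
python3 -m handwheel '[[0,0,0.005,0,0,0],[0,0,0.005,0,0,0]]' | grep -E 'pos|wrist_f'
```

```text
tool_pos: [0.6491, 0.1381, 0.1801]
wrist_force: [-3.1, 0.2, 0.8]
```

```bash
python3 -m handwheel '[[0,0,0.004,0,0,0],[0,0,0.004,0,0,0]]' | grep -E 'pos|wrist_f'
```

```text
tool_pos: [0.6493, 0.1381, 0.1802]
wrist_force: [-1.1, 0.3, -0.4]
```

```bash
python3 -m handwheel '[[0,0,0.004,0,0,0],[0,0,0.004,0,0,0]]' | grep -E 'pos|wrist_f|ee'
```

```text
tool_pos: [0.6492, 0.1381, 0.1801]
ee_rot: [-3.141, -0.0, 0.084]
wrist_force: [-2.2, 0.2, 2.7]
```

```bash
python3 -m handwheel '[[0,0,0.004,0,0,0],[0,0,0.004,0,0,0]]' | grep -E 'pos|wrist_f'
```

```text
tool_pos: [0.6491, 0.1381, 0.1801]
wrist_force: [-4.1, 0.1, 4.9]
```

```bash
python3 -m handwheel '[[0,0,0.004,0,0,0],[0,0,0.004,0,0,0]]' | grep -E 'pos|wrist_f'
```

```text
tool_pos: [0.649, 0.1381, 0.1799]
wrist_force: [-4.7, 0.4, 6.2]
```

```bash
python3 -m handwheel '[[0,0,0.005,0,0,0],[0,0,0.005,0,0,0]]' | grep -E 'pos|wrist_f'
```

```text
tool_pos: [0.6489, 0.1381, 0.1798]
wrist_force: [-5.9, 0.2, 8.9]
```

```bash
python3 -m handwheel '[[0,0,0.005,0,0,0],[0,0,0.005,0,0,0],[0,0,0.005,0,0,0]]' | grep -E 'pos|wrist_f|ee'
```

```text
tool_pos: [0.6488, 0.1381, 0.1797]
ee_rot: [-3.141, -0.002, 0.084]
wrist_force: [-6.5, -0.6, 10.1]
```

```bash
python3 -m handwheel '[[0,0,-0.008,0,0,0],[0,0,-0.016,0,0,0],[0,0,-0.016,0,0,0]]' | grep -E 'pos|wrist_f'; python3 -m handwheel '[[0,0,0,0,0,0],[0,0,0,0,0,0],[0,0,0,0,0,0],[0,0,0,0,0,0],[0,0,0,0,0,0],[0,0,0,0,0,0],[0,0,0,0,0,0],[0,0,0,0,0,0]]' -1; python3 -m handwheel '[[0,0,0,0,0,0],[0,0,0,0,0,0],[0,0,0,0,0,0],[0,0,0,0,0,0],[0,0,0,0,0,0],[0,0,0,0,0,0],[0,0,0,0,0,0],[0,0,0,0,0,0]]'
```

```text
tool_pos: [0.649, 0.1381, 0.18]
wrist_force: [-3.4, 0.9, 5.0]
time: 14.28
tool_pos: [0.6492, 0.138, 0.1795]
ee_rot: [3.141, -0.0, 0.083]
wrist_force: [-0.7, 0.2, -1.0]
width: 0.0692
finger_force: 0.0
time: 14.95
tool_pos: [0.6491, 0.1379, 0.1795]
ee_rot: [3.141, 0.0, 0.083]
wrist_force: [0.3, 0.3, 0.4]
width: 0.0943
finger_force: 0.0
```

Released cleanly. I'll retreat straight up, then back, and check the shelf's final height.

```bash
python3 -m handwheel '[[0,0,-0.05,0,0,0],[0,0,-0.15,0,0,0],[0,0,-0.3,0,0,0],[0,0,-0.45,0,0,0],[0,0,-0.6,0,0,0],[0,0,-0.6,0,0,0],[-0.15,0,-0.6,0,0,0],[-0.3,0,-0.6,0,0,0],[-0.3,0,-0.6,0,0,0],[-0.3,0,-0.6,0,0,0]]'; python3 -m handwheel '[[-0.15,0,0,0,0,0],[-0.3,0,0,0,0,0],[-0.45,0,0,0,0,0],[-0.6,0,0,0,0,0],[-0.6,0,0,0,0,0],[-0.6,0,0,0,0,0]]'
python3 - <<'E'
from bench import viewer
import cv2,numpy as np
t=viewer.snapshot("top")[:,:,::-1];s=viewer.snapshot("side")[:,:,::-1]
f=lambda im,u,v:cv2.resize(im[v:v+90,u:u+66],(396,540),interpolation=cv2.INTER_CUBIC)
cv2.imwrite("pics/end.png",np.hstack([f(t,172,135),f(s,275,130)]))
from fit import proj,world
r=[.680,.139,.082]
for d in(0,.006,.012): # block top & plate top if shelf is d above home
    for P in[(-.057,.01,.2112+d),(-.013,.01,.2112+d),(-.013,-.01,.2112+d),(-.057,-.01,.2112+d)]:
        q=proj("side",world(r,np.array(P)));print(d,((q-[275,130])*6+2.5+[396,0]).round(0),end=" ")
    print()
# orange/brown block top mask centroid in side view
h=cv2.cvtColor(s,cv2.COLOR_BGR2HSV)[130:220,275:341]
E
```

```text
time: 15.78
tool_pos: [0.5883, 0.133, 0.3004]
ee_rot: [3.142, -0.001, 0.084]
wrist_force: [-0.0, 0.4, 0.4]
width: 0.094
finger_force: 0.0
time: 16.28
tool_pos: [0.4702, 0.1231, 0.301]
ee_rot: [-3.142, -0.004, 0.084]
wrist_force: [1.2, -0.1, 0.3]
width: 0.094
finger_force: 0.0
0 [536.  80.] 0 [609. 113.] 0 [591. 137.] 0 [518. 104.] 
0.006 [537.  73.] 0.006 [610. 106.] 0.006 [592. 130.] 0.006 [519.  96.] 
0.012 [538.  65.] 0.012 [611.  98.] 0.012 [593. 122.] 0.012 [520.  88.]
```

View pics/end.png

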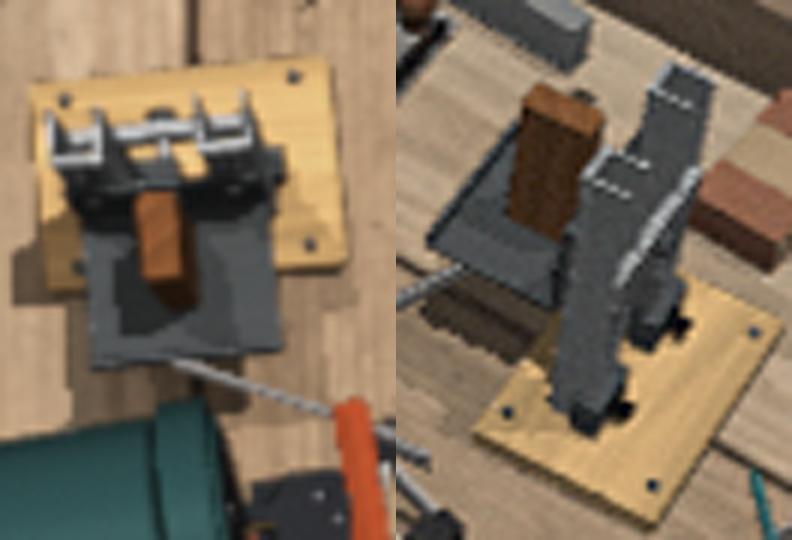

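The picture shows the shelf hanging level. Its block-top corners at (540,84), (605,112), (590,135) and (523,105) match the fully-home prediction to within a pixel or so.

```bash
python3 -c "
from bench import robot
print(robot.close_job())"
```

```text
the job is handed in; nothing more can be done
None
```

The shelf hangs fully home in the top slots: the ball snapped in, the peak press was about 13 N by the wrist readings, the gripper is clear, nothing else was touched that I noticed, and the job was handed in at about 16 s.

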